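# Lock the relay and point to the lock mark

### The arm

A 6-joint arm with a two-finger parallel gripper is mounted at the origin on the work surface. World frame = base frame: x ahead of the robot, y to its left, z up, the work surface at z = 0. Lengths are in m, angles in rad, forces in N, time in s.
With the tool pointing down it reaches from about 0.325 to 0.775 m from the base axis. Payload 9.3 kg.
Tool frame: the origin (TCP) lies on the centre line of the jaws, within the pads' length; the fingertips stand 17 mm ahead of it and the grasp point (between the pads) lies 2 mm behind it (manip.nose_length is the distance from the TCP to the fingertips, in m); z points along the fingers, y is the line along which they close (so a half turn about z gives the same grasp; the last joint's range is limited). The gripper opens to 85 mm and grips with 20 to 120 N. Pads are 22 mm wide; open, the fingers measure 114 mm over their backs; the gripper's body (76 mm by 85 mm) begins 54 mm behind the grasp point. The pads swing forward as they close: fully open they stand 13 mm farther back than shut.
Start: joints at [1.006, 0.259, 0.021, 1.334, 0, 1.418], TCP at [0.22, 0.504, 0.248] pointing down, gripper open.
Joint ranges: [-3.04, 3.04], [-0.91, 1.82], [-1.04, 1.36], [-1.92, 1.95], [-1.52, 1.45], [-3.14, 3.14]. Speed limits (rad/s): [2.22, 2.22, 2.79, 3.14, 3.14, 3.14].

### API

Orientations are given as a rotation vector (axis times angle).
In Python, from station import manip gives the robot as it stands. The module is installed in compiled form; this text tells all that it offers. Calls block until the motion is done:
- manip.move_ptp(position, orientation): joint-space move of the TCP to a pose.
- manip.servo_line(position, ori=None, max_speed=0.15): straight line of the TCP; ori=None keeps the orientation; max_speed is the mean speed in m/s.
- manip.move_joints(angles): joint-space move.
- manip.open_gripper() and manip.gripper_close(grip_force=None): open the fingers fully, or close them until they stop; grip_force is the grip in N (None keeps the last).
- manip.wait(seconds).
- manip.ik(position, orientation): joint angles nearest the present ones, or None.
- manip.get_image(name): name is "side" or "top"; returns a dict with "frame" (384x512x3 uint8, red, green, blue), "z_map" (384x512 float32, m along the optical axis (not along the pixel's ray), 0 where there is no reading), "fx", "fy", "cx", "cy" (pixels), "xyz" and "rotation" of the camera in the world. Camera axes: x right, y up, looking along -z (the intrinsics and any distortion apply to the point x, -y, -z); pixel columns grow to the right and rows downward; lengths in m; the calibration is good to about 2 mm. A picture is of the moment at which its call begins.
A pose or a line that the arm cannot do raises manip.Unreachable and nothing moves.
- manip.close_job(): hands the job in; it is judged then, once.
Readings, each from a call of its own:
- manip.read_clock(): time.
- manip.read_q(): joint angles.
- manip.read_joint_velocities(): joint speeds.
- manip.read_joint_torque(): joint torques, N m.
- manip.read_ee_pos(): TCP position.
- manip.read_orientation(): TCP orientation.
- manip.read_wrist_force(): force on the tool from outside, world axes, zero at the start.
- manip.read_torque(): the same for the moment, N m.
- manip.read_grip_width(): finger opening in m.
- manip.read_gripper_force(): force on a finger pad.
Only numpy, scipy, OpenCV 4.12 (cv2) and the standard library are available. Lean on these libraries where they do the work, as an engineer would, in place of code of your own. Each camera call takes 0.05 s, during which the arm holds its last target. There are 200 camera calls.

### The job

Lock the relay into its bayonet socket: with the fingertips gently push the red-handled lever clockwise a quarter turn, right round to its stop, without gripping or forcing it. Then make the point-and-check: point straight down at the green lock mark from just above it, fingertips about one to four centimetres over it, and hold there for two seconds without touching the socket's flange. Leave the relay seated and the springs, weight and feeler gauge where they lie, and grip or lift nothing.

Things in the scene. Friction and masses are not known exactly. Their poses are not given: they have to be found in the camera images.
- socket: Bayonet relay socket bolted to the bench, its place different each time and turned up to 1 rad either way. Origin at bench level on its vertical axis, z up. Black contact block with a dark steel locking ring round it, 116 mm in diameter, its upper face 34 mm above the bench. The green lock mark lies on the socket's own +x side, the red unlock mark on its +y side.
- flange: The socket's round grey aluminium foot, 180 mm in diameter, upper face 12 mm above the bench, fixed to the socket with the same origin and axes. Four bolt heads 77 mm from the axis, on the diagonals, rise to 19 mm above the bench. It carries both painted marks.
- lock_lever (a joint): Turn of the locking ring and its lever about the socket's axis: 0 = unlocked (lever along the socket's -y), 1.571 rad = locked, at the hard stop (lever along its -x). Grows clockwise seen from above. Starts between 0 and 0.4. Friction holds it where it is left; turning takes about 3 N at the handle. A white pointer on the ring, opposite the lever, stands at the green mark when locked.
- lock_ring: The locking ring with its lever, handle and white pointer, one rigid part. Origin at bench level on the socket's axis; its own -y axis points along the lever, +y along the pointer.
- lever_handle (a point): Upright red handle on the end of the lever: square, 18 mm by 18 mm with rounded edges, flat faces along and across the lever, 31 to 69 mm above the bench, just outside the flange. This point: its middle, 50 mm above the bench, 100 mm from the socket's axis. Below it a boss of 22 mm diameter, 21 to 31 mm above the bench; the lever arm is 14 mm wide, 22 to 30 mm above the bench.
- lock_mark (a point): Centre of the green lock mark, a painted dot 16 mm in diameter on the flange, 76 mm from the socket's axis, 13 mm above the bench. The thing to point at.
- unlock_mark (a point): Centre of the red unlock mark, a similar dot a quarter circle away. Not the one to point at.
- relay: Black bakelite plug-in relay seated loose in the socket on its axis: round, 70 mm in diameter, with two ears at the base and a brass pull button of 22 mm diameter on top; the button's top is 88 mm above the bench, the shoulder of the body 75 mm. Origin at the centre of its underside, 20 mm above the bench.
- contact_spring_a: Brass contact spring, a leaf about 78 mm long, 12 mm wide, 6 mm high, lying loose on the bench beside the socket. Origin on the bench under its middle.
- contact_spring_b: A second, identical brass contact spring.
- test_weight: Grey cast-iron test weight, 50 mm in diameter, 58 mm high with a knob, 0.5 kg, loose on the bench. Origin at the centre of its underside.
- feeler_gauge: Chrome feeler gauge block about 97 mm long, 20 mm wide, 14 mm high, loose on the bench. Origin on the bench under the middle of its case.

How it is judged:
On the way, in this order (a step that is already met when the one before it is completed fails the run):
1. the lever is pushed round to the locked position (value of joint lock_lever above 1.45 rad), for 0.2 s.
2. with the relay locked, the fingertips point at the green lock mark from just above it, touching nothing, for two seconds (value of joint lock_lever above 1.45 rad and horizontal distance between the grasp point and lock_mark below 0.02 m and z of the grasp point in the frame of lock_mark between 0.018 and 0.075 m and contact force between the fingers and anything else below 0.3 N), for 2 s.
At the end, for the whole second after the job is handed in: Lever at rest within 0.12 rad of its locked stop; relay still seated upright (raised under 4 mm, within 5 mm of the axis); springs, weight and gauge within 12 mm of where they lay; the point at the green mark (within 20 mm sideways, 18 to 75 mm above) was held two seconds after locking (value of joint lock_lever above 1.45 rad and velocity of joint lock_lever between -0.05 and 0.05 rad/s and z of relay in the frame of socket below 0.024 m and horizontal distance between relay and socket below 0.005 m and angle between relay's own z axis and vertical below 0.08 rad and distance of each of contact_spring_a, contact_spring_b, test_weight, feeler_gauge from where it was at the start of the episode below 0.012 m); the robot touches nothing.
It fails at once if the flange with its marks is touched (contact force between any of the fingers, the arm and flange above 0.5 N).
It fails at once if the lever is forced, or its handle gripped (pressed on two opposite faces at once) ((contact force between the fingers and lock_ring_c0 above 2 N and contact force between the fingers and lock_ring_c1 above 2 N) or (contact force between the fingers and lock_ring_c2 above 2 N and contact force between the fingers and lock_ring_c3 above 2 N) or contact force between the fingers and lock_ring above 70 N).
It fails at once if the relay is lifted or tipped (z of relay in the frame of socket above 0.026 m or angle between relay's own z axis and vertical above 0.15 rad).
It fails at once if a spring, the weight or the gauge is moved or lifted (distance of any of contact_spring_a, contact_spring_b, test_weight, feeler_gauge from where it was at the start of the episode above 0.015 m).
It fails at once if the relay, a spring, the weight or the gauge is gripped or pressed (contact force between the fingers and relay above 8 N or contact force between the fingers and contact_spring_a above 8 N or contact force between the fingers and contact_spring_b above 8 N or contact force between the fingers and test_weight above 8 N or contact force between the fingers and feeler_gauge above 8 N).
It also fails if it takes over 54 s, if anything falls off the work surface, if the arm or the gripper's body presses on something with over 40 N, if the wrist force passes 120 N, or if a joint passes its speed limit or range.

## Working session

There is one attempt and no reset: what is moved stays moved. The work goes in short steps, each a Python script; the robot and the scene stay as the last script left them, time stands still between calls to the robot, and variables do not carry over. Pictures are saved under pics/ and viewed, at most 10 in all, crops included, and the job is handed in when it is done.

```bash
mkdir -p pics && python3 - <<'E'
from station import manip
import cv2,numpy as np
ims=[]
for n in("top","side"):
    d=manip.get_image(n); np.savez(f"{n}0.npz",**d); cv2.imwrite(f"pics/{n}0.png",d["frame"][:,:,::-1])
    print(n,d["xyz"],np.round(d["rotation"],3),d["fx"],d["cx"],d["cy"],[k for k in d])
print(manip.read_clock(),manip.read_orientation(),manip.nose_length)
E
```

```text
top [0.51804233 0.04949177 0.82445754] [ 0.09  -0.067 -1.568] 405.69642201719864 251.8419222900049 190.9390817559439 ['frame', 'z_map', 'fx', 'fy', 'cx', 'cy', 'xyz', 'rotation']
side [0.53744816 0.71229858 0.49580099] [ 0.035 -1.461 -2.7  ] 390.2271710419241 248.89395781917233 193.7832277522425 ['frame', 'z_map', 'fx', 'fy', 'cx', 'cy', 'xyz', 'rotation']
0.1 [-6.42215447e-01 -3.07481876e+00  1.82726202e-03] 0.017
```

View pics/top0.png

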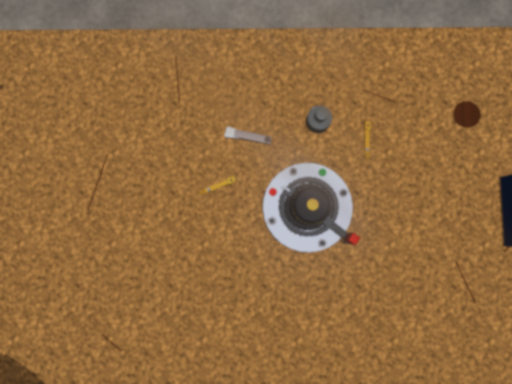

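View pics/side0.png

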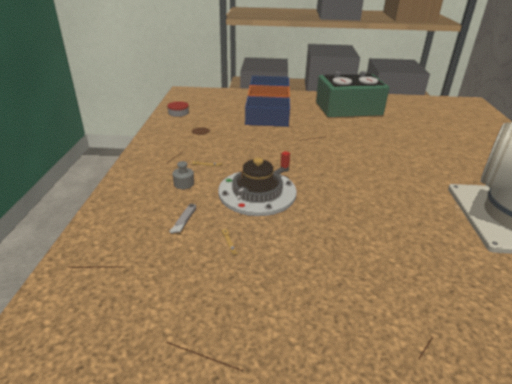

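The top view shows the socket at about (308,207), green mark (322,172), red mark (273,192) and the handle at (353,239). The weight (319,119), gauge (247,135) and springs (220,185) and (367,137) are all on the far or left side. The handle has to sweep along the robot-facing side, which is clear.

```bash
cat > h.py <<'E'
import cv2,numpy as np
from scipy.spatial.transform import Rotation as R
def ray(d,u,v,z):
    "intersect pixel ray with plane z"
    r=R.from_rotvec(d["rotation"]).as_matrix()@np.array([(u-d["cx"])/d["fx"],-(v-d["cy"])/d["fy"],-1])
    return d["xyz"]+r*(z-d["xyz"][2])/r[2]
def blob(m,u0,v0,rad=14):
    v,u=np.nonzero(m); k=np.hypot(u-u0,v-v0)<rad
    return u[k].mean(),v[k].mean(),k.sum()
def measure(d,c=(308,207),g=(322,172),r=(273,192),h=(353,239)):
    f=d["frame"].astype(int); Rr,G,B=f[...,0],f[...,1],f[...,2]
    gm=(G>Rr+25)&(G>B+15); rm=(Rr>G+70)&(Rr>B+70)&(G<80)
    gu=blob(gm,*g); ru=blob(rm,*r); hu=blob(rm,*h)
    fl=((f.min(2)>120)&(np.ptp(f,axis=2)<50)).astype(np.uint8)
    cs,_=cv2.findContours(fl,cv2.RETR_EXTERNAL,cv2.CHAIN_APPROX_NONE)
    k=max(cs,key=lambda k:len(k) if cv2.pointPolygonTest(cv2.convexHull(k),c,False)>0 else 0)
    e=cv2.fitEllipse(cv2.convexHull(k))
    return dict(green=ray(d,*gu[:2],.013),red=ray(d,*ru[:2],.013),handle=ray(d,*hu[:2],.065),flange=ray(d,*e[0],.012)),(gu,ru,hu,e)
E
python3 - <<'E'
from h import *
d=dict(np.load("top0.npz")); m,p=measure(d)
for k in m:print(k,np.round(m[k],4))
print(p)
c=m["flange"][:2]
for k in("green","red","handle"):
    v=m[k][:2]-c; print(k,np.hypot(*v),np.arctan2(v[1],v[0]))
for n,u,v,z in(("weight",319,119,.04),("gauge",232,132,.01),("gauge2",268,140,.01),("sb1",367,122,0),("sb2",367,155,0),("sa1",205,191,0),("sa2",235,180,0)):print(n,ray(d,u,v,z)[:2].round(3))
E
```

```text
green [ 0.6383 -0.0796  0.013 ]
red [0.5984 0.0206 0.013 ]
handle [ 0.5059 -0.128   0.065 ]
flange [ 0.5674 -0.0492  0.012 ]
((np.float64(322.1162790697674), np.float64(171.88372093023256), np.int64(43)), (np.float64(272.39130434782606), np.float64(191.52173913043478), np.int64(23)), (np.float64(353.8), np.float64(238.50588235294117), np.int64(85)), ((307.31842041015625, 207.03477478027344), (89.58262634277344, 90.62000274658203), 127.87958526611328))
green 0.07713405888870672 -0.4055967792809973
red 0.0763768062892524 1.1524006220408614
handle 0.09998074533776656 -2.232894173275275
weight [ 0.74  -0.071]
gauge [0.721 0.103]
gauge2 [0.704 0.029]
sb1 [ 0.744 -0.176]
sb2 [ 0.675 -0.174]
sa1 [0.601 0.158]
sa2 [0.623 0.097]
```

```bash
cat >> h.py <<'E'
C=np.array([.5674,-.0492]); PHI=-.412; TH0=PHI-np.pi/2
def ori(th,sg):
    et=np.array([-np.sin(th),np.cos(th),0])*sg; z=np.array([0,0,-1.])
    return R.from_matrix(np.column_stack([et,np.cross(z,et),z])).as_rotvec()
def pos(th,s,z,r=.1):
    return np.array([*(C+r*np.array([np.cos(th),np.sin(th)])+s*np.array([-np.sin(th),np.cos(th)])),z])
E
python3 - <<'E'
from h import *
from station import manip
for sg in(1,-1):
    for q in(.2,.6,1.,1.4,1.6):
        j=manip.ik(pos(TH0-q,.022,.057),ori(TH0-q,sg)); print(sg,q,None if j is None else np.round(j,2))
    j=manip.ik(pos(PHI,0,.062,.076),ori(PHI+np.pi/2,sg)); print('pt',None if j is None else np.round(j,2))
E
```

```text
1 0.2 [-0.42  0.38 -0.32  0.87  0.   -2.95]
1 0.6 [-0.4   0.32 -0.41  0.84  0.   -2.53]
1 1.0 [-0.36  0.28 -0.48  0.81 -0.   -2.09]
1 1.4 [-0.28  0.26 -0.5   0.8  -0.   -1.61]
1 1.6 [-0.24  0.27 -0.5   0.8   0.   -1.37]
pt [-0.25  0.51 -0.07  0.99  0.    0.16]
-1 0.2 [-0.42  0.38 -0.32  0.87  0.    0.19]
-1 0.6 [-0.4   0.32 -0.41  0.84  0.    0.61]
-1 1.0 [-0.36  0.28 -0.48  0.81  0.    1.06]
-1 1.4 [-0.28  0.26 -0.5   0.8   0.    1.53]
-1 1.6 [-0.24  0.27 -0.5   0.8   0.    1.78]
pt [-0.25  0.51 -0.07  0.99  0.   -2.98]
```

```bash
python3 - <<'E'
from h import *
from station import manip
manip.gripper_close(20)
th=TH0-.25
manip.move_ptp(pos(th,.04,.2),ori(th,-1))
manip.servo_line(pos(th,.04,.059),max_speed=.1)
print(manip.read_clock(),manip.read_ee_pos()-pos(th,.04,.059),manip.read_wrist_force(),manip.read_grip_width())
d=manip.get_image("side");f=d["frame"][110:240,180:350,::-1]
cv2.imwrite("pics/s1.png",cv2.resize(f,None,fx=4,fy=4,interpolation=cv2.INTER_CUBIC))
E
```

```text
5.0083 [ 0.00032488 -0.0001406   0.00057287] [-0.25545248 -0.0531818  -0.67054694] -0.00027686508668588834
```

View pics/s1.png

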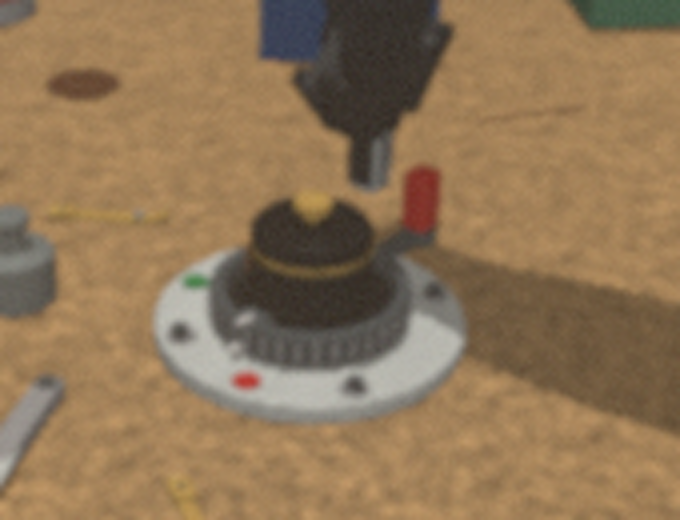

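The closed fingertips at about (370,185) are level with the red handle at (420,200) and on its far side, so nothing is in the way. Next I push in small arcs and watch the wrist force.

```bash
python3 - <<'E'
from h import *
from station import manip
f0=manip.read_wrist_force()
def go(q,s,v):
    th=TH0-q; manip.servo_line(pos(th,s,.059),ori(th,-1),max_speed=v)
    f=(manip.read_wrist_force()-f0); et=np.array([-np.sin(th),np.cos(th),0])
    ft=f@et; print(round(q,3),round(ft,1),np.linalg.norm(f).round(1)); return ft
go(.25,.024,.05)
F=0
for q in np.arange(.30,1.46,.1):
    F=go(q,.020,.05)
    if abs(F)>20: break
else:
    while q<1.66:
        q+=.02; F=go(q,.020,.02)
        if abs(F)>12: break
print(manip.read_clock())
manip.wait(.3)
d=manip.get_image("top"); np.savez("top1.npz",**d)
f=d["frame"][140:270,240:380,::-1]
cv2.imwrite("pics/t1.png",cv2.resize(f,None,fx=4,fy=4,interpolation=cv2.INTER_CUBIC))
E
```

```text
0.25 -1.5 2.2
0.3 -1.7 2.0
0.4 -0.8 1.0
0.5 -1.6 1.7
0.6 -1.2 1.3
0.7 -1.6 1.7
0.8 -0.4 1.0
0.9 -1.1 1.3
1.0 -1.3 1.3
1.1 -1.2 1.2
1.2 -1.2 1.4
1.3 -0.9 1.0
1.4 -1.3 1.4
1.42 0.0 0.5
1.44 1.1 1.2
1.46 0.3 0.6
1.48 0.1 1.7
1.5 -0.0 0.4
1.52 -0.4 0.4
1.54 -0.5 0.8
1.56 -1.3 1.7
1.58 4.0 4.0
1.6 16.5 16.8
12.2083
```

View pics/t1.png

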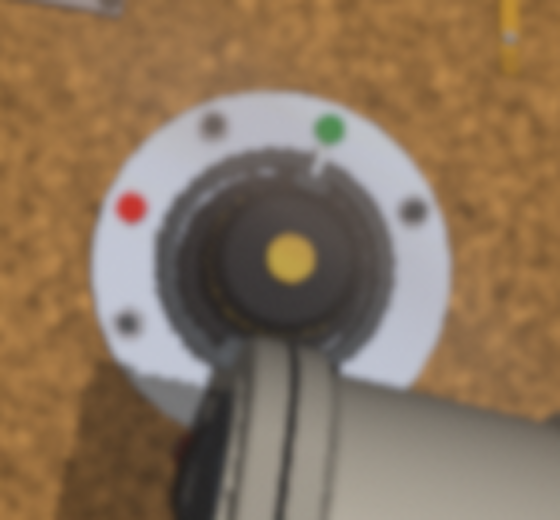

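The white pointer at (318,160) lines up with the green mark at (329,129), and the force rose at the stop, so the lever is locked. Now I back off, rise and point.

```bash
python3 - <<'E'
from h import *
from station import manip
th=TH0-1.6
manip.servo_line(pos(th,.05,.059),max_speed=.08)
manip.servo_line(pos(th,.05,.2),max_speed=.15)
g=np.array([.6378,-.0797])
o=ori(PHI+np.pi/2,1)
manip.move_ptp([*g,.2],o)
manip.servo_line([*g,.062],max_speed=.08)
manip.wait(2.6)
print(manip.read_clock(),manip.read_ee_pos(),manip.read_wrist_force())
for n in("side","top"):
    d=manip.get_image(n)
    f=d["frame"][110:240,180:350] if n=="side" else d["frame"][140:270,240:410]
    f=cv2.resize(f[:,:,::-1],(680,520),interpolation=cv2.INTER_CUBIC)
    cv2.imwrite(f"pics/{n}2.png",f)
E
```

```text
20.0417 [ 0.63779585 -0.079702    0.06198126] [ 0.39308445  0.8166703  -0.45102929]
```

View pics/side2.png

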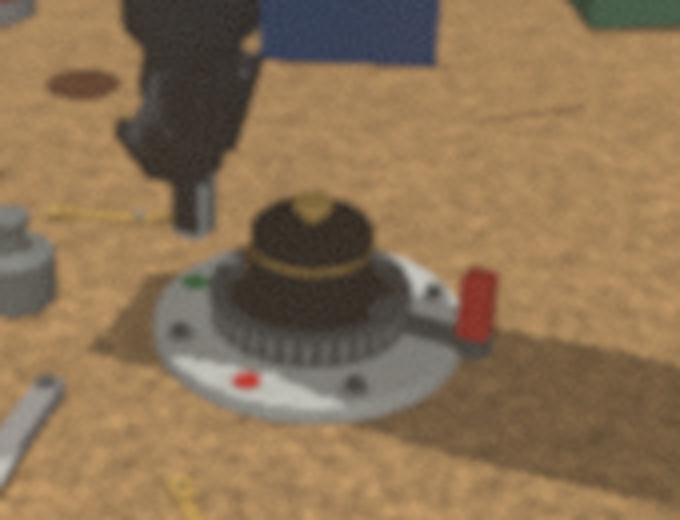

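The fingertips at (193,235) hang directly above the green mark at (195,282), touching nothing. The handle at (478,305) is opposite the mark, and the relay is seated.

```bash
python3 -c "
from station import manip
print(manip.close_job(),manip.read_clock())"
```

```text
the job is handed in; nothing more can be done
the job is handed in; nothing more can be done
```

The job is handed in, though no verdict came back: the lever was pushed to its locked stop (about 17 N peak against the stop), and the fingertips were held about 3 cm above the green lock mark for over two seconds, touching nothing.

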